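# Set the wax warmer's dial and hold its lid open

### The job

Turn the wax warmer's dial until its pointer is in line with the raised steel tab beside it, then lift the warmer's sprung lid by its handle and hold it still at 60 degrees open so that I can put the wax in. The lid falls shut if let go, so finish while you are still holding it at that angle, with the dial left on the tab. Leave the other things on the table where they are.

Things in the scene. Friction and masses are not known exactly. Their poses are not given: they have to be found in the camera images.
- warmer: Bench wax warmer, fixed to the table: an open aluminium well 190 (x) x 210 (y) x 90 mm high, and joined to its -y side a closed white control deck 190 x 110 mm, top also 90 mm high (y from -105 to -215 mm). Origin at the centre of the underside of the well; its -x side faces the robot, give or take 20 degrees, z up.
- lid (a joint): Angle of the warmer's lid, rad: 0 shut and level, grows as the handle end rises (1.047 = 60 degrees), stop at 1.75. The lid is a flat aluminium plate 190 x 206 x 8 mm, about 0.35 kg, hinged along the well's far (+x) rim. A spring of 0.25 N m/rad that is already wound 0.6 rad at shut adds to its weight, so about 2 to 3 N upward at the handle opens it and 2 to 3 N square to the lid (about 5 N if straight up) holds it at 60 degrees; it closes by itself from any angle.
- lid_hinge (a point): Middle of the lid's hinge line, on the well's far rim, 90 mm above the table; axes as the warmer's: y runs along the hinge, and the lid opens by turning positively about +y.
- lid_handle (a point): Centre of the lid's handle, a round black bar 16 mm in diameter and 128 mm long, parallel to the hinge and 235 mm from it, on the near side; 94 mm above the table when shut. It stands out 45 mm (centre) beyond the plate's edge on two 8 mm wide steel arms, 60 mm either side of its centre; the space between the arms and under the bar is open, and the bar may turn within a grip. Axes are the lid's and turn with it: y along the bar, x towards the hinge, z out of the lid's top.
- knob (a joint): Angle of the dial knob, rad: grows clockwise seen from above; 0 points to the warmer's +y, pi/2 to its +x; stops at 0 and 2.6. It stays where it is left (0.05 N m friction).
- knob_grip (a point): Point on the dial's vertical axis, 27 mm above the deck, at a good height to grip. The black dial is a disc of radius 28 mm, 8 mm high, with a finger bar on it 44 mm long, 14 mm wide, from 8 to 36 mm above the deck. x axis along the bar towards the pointer end, which has a thin white line on top and a small nose at the disc's rim; z up.
- mark: The index tab: a small raised dark steel block 16 x 8 x 5 mm on the deck just outside the dial, fixed, its middle 43 mm from the dial's axis. Origin on the dial's axis at deck height, x axis pointing from the axis through the tab, z up. The dial is set when the pointer's x axis lies along this one; the tab is 0.5 to 1.9 rad clockwise of where the pointer starts.
- wax: Purple wax block 90 x 45 x 30 mm, lying; origin at the centre of its underside. Leave it.
- dish: White ceramic dish, 110 mm across, 32 mm high; origin under its centre. Leave it.
- clamp: Black plastic ski clamp with a wire spring clip, 90 x 50 mm, 55 mm high; origin under its centre. Leave it.
- brush: Wooden block brush 110 x 50 x 40 mm; origin under its centre. Leave it.
- scraper: Clear plastic scraper plate 60 x 120 x 5 mm, flat; origin under its centre. Leave it. (Not listed, fixed: a 230 mm high aluminium toolbox with a half-open door at the table's -y side, and jars, a can, a bin, a mug and a ski along the sides and the back.)
- screwdriver: Screwdriver with a black handle, lying along its x axis; origin under its middle. Leave it.
Not all that is in view belongs to the job. Of the things like the scraper, leave any that is red; of the rest the larger one is meant.

How it is judged:
On the way, in this order (a step that is already met when the one before it is completed fails the run):
1. the dial's pointer is in line with the tab while the lid is shut (angle between the x axis of knob_grip and the x axis of mark, either way round below 0.14 rad and value of joint lid below 0.1 rad), for 0.3 s.
2. the robot holds the lid at 60 degrees (value of joint lid between 0.942 and 1.152 rad and (contact force between lid and the fingers above 0.4 N or contact force between lid and the arm above 0.4 N) and angle between the x axis of knob_grip and the x axis of mark, either way round below 0.14 rad), for 0.5 s.
At the end, for the whole second after the job is handed in: Robot still holding the lid, at rest, 60 degrees open (give or take 6), carried by nothing but the robot (contact over 0.4 N); dial pointer within 8 degrees of the tab; the loose things on the table within 30 mm of where they began (all of step 2 and velocity of joint lid between -0.05 and 0.05 rad/s and distance of each of wax, dish, clamp, brush, scraper, screwdriver from where it was at the start of the episode below 0.03 m and contact force between lid and wax below 0.1 N and contact force between lid and dish below 0.1 N and contact force between lid and clamp below 0.1 N and contact force between lid and brush below 0.1 N and contact force between lid and scraper below 0.1 N and contact force between lid and screwdriver below 0.1 N); the arm keeps its last pose, push and grip.
It fails at once if a loose thing on the table is pushed away (over 30 mm) (distance of any of wax, dish, clamp, brush, scraper, screwdriver from where it was at the start of the episode above 0.03 m).
It also fails if it takes over 64 s, if anything falls off the work surface, if the arm or the gripper's body presses on something with over 40 N, if the wrist force passes 120 N, or if a joint passes its speed limit or range.

### The arm

A 6-joint arm with a two-finger parallel gripper is mounted at the origin on the work surface. World frame = base frame: x ahead of the robot, y to its left, z up, the work surface at z = 0. Lengths are in m, angles in rad, forces in N, time in s.
With the tool pointing down it reaches from about 0.3 to 0.875 m from the base axis. Payload 4.2 kg.
Tool frame: the origin (TCP) lies at the centre of the arm's flange, where the gripper is bolted on; the fingertips stand 173 mm ahead of it and the grasp point (between the pads) lies 155 mm ahead of it; y points along the fingers, z is the direction in which the jaws open and shut, and the axes are right-handed (so a half turn about y gives the same grasp; the last joint's range is limited). The gripper opens to 85 mm and grips with 20 to 120 N. Pads are 22 mm wide; open, the fingers measure 114 mm over their backs; the gripper's body (76 mm by 85 mm) begins 54 mm behind the grasp point. The pads swing forward as they close: fully open they stand 13 mm farther back than shut.
Start: joints at [1.174, 0.32, 1.565, -0, 1.257, -0.02], TCP at [0.212, 0.535, 0.405] pointing down, gripper open.
Joint ranges: [-3.11, 3.11], [-0.84, 2.01], [0.21, 2.61], [-1.34, 4.49], [0.05, 2.63], [-2.56, 2.56]. Speed limits (rad/s): [2.57, 2.57, 3.14, 3.14, 3.14, 3.14].

### API

Orientations are given as a unit quaternion [x, y, z, w].
In Python, from plant import readout, imaging, env gives the robot as it stands.
- The arm moves only by the shell command python3 -m inch 'ROWS' [FORCE]. ROWS is JSON, a list that holds one entry, the list of rows, each a list of 7 numbers: the opening, from 0 (shut) to 1 (fully open), then the shift along the tool's x, y, z in cm, then the turn, a rotation vector about the tool's x, y, z in rad. In form: [[[claw, x, y, z, ax, ay, az], ...]]. A call has 1 to 5 rows; each row is the pose to reach, as a shift and turn from the pose measured when the call began, along the tool's axes at that moment; what a row does not reach only later rows make up. A row lasts 1/10 s, in which the tool goes at most 50 mm and 8.59 degrees, less where a joint would pass 70% of its speed; a pose out of reach is approached as far as the arm can. A call with a gripper value outside its range is refused whole. The fingers move at their own pace and stop on an object; FORCE is the grip in N (left out, the last holds). Time passes only in rows, so rows that repeat a pose let the fingers close. It gives the time, the measured TCP pose, the force and the opening at its end, in the units of the state.
- readout.observe(): the state, without advancing time (a new reading comes with each control period).
- imaging.capture(name): name is "scene" or "top"; returns the picture (480x640x3 uint8, red, green, blue); there is no depth.
- imaging.calibration(name): a dict with "fx", "fy", "cx", "cy" (pixels), "distortion" ([k1, k2, p1, p2, k3] as OpenCV has them; the pictures are not rectified), "rvec" (rotation vector, rad) and "tvec" (3), from world to camera coordinates, as OpenCV has them. Camera axes: x right, y down, z forward; pixel columns grow to the right and rows downward; lengths in m; the calibration is good to about 2 mm. A picture is of the moment at which its call begins. calibration takes no time and is no camera call.
- env.job_done(): hands the job in, once; it reports no verdict.
The state is a dict: "time": time; "joint_pos": joint angles; "qvel": joint speeds; "effort": joint torques, N m; "position": TCP position; "orientation": TCP orientation; "force": force on the tool from outside, world axes, zero at the start; "moment": the same for the moment, N m; "width": finger opening in m.
Only numpy, scipy, OpenCV 4.12 (cv2) and the standard library are available. Lean on these libraries where they do the work, as an engineer would, in place of code of your own. Each camera call takes 0.05 s, during which the arm holds its last target.

## Working session

There is one attempt and no reset: what is moved stays moved. The work goes in short steps, Python scripts to look and compute and a shell command to move; the robot and the scene stay as the last step left them, time stands still between calls to the robot, and variables do not carry over. Pictures are saved under pics/ and viewed, and the job is handed in when it is done.

```bash
ls -la; mkdir -p pics; python3 - <<'E'
from plant import readout, imaging, env
import cv2
print(readout.observe())
for n in ("scene","top"):
    im=imaging.capture(n); cv2.imwrite(f"pics/{n}0.png",im[:,:,::-1]); print(n,imaging.calibration(n))
E
```

```text
total 12
drwxr-xr-x  3 agent agent 4096 Dec  5 23:04 .
drwxr-xr-x 23 root  root  4096 Dec  5 23:04 ..
drwxr-xr-x  2 agent agent 4096 Dec  5 23:04 pics
{'time': 0.0, 'joint_pos': array([ 1.17399262e+00,  3.20322108e-01,  1.56567144e+00, -2.19317244e-05,
        1.25740226e+00, -1.99944612e-02]), 'qvel': array([ 0.0001069 ,  0.00097486,  0.00035773, -0.00069508,  0.00055543,
        0.00018379]), 'effort': array([ 5.32865470e-04, -4.15535975e+01, -2.34161872e+01,  2.77753243e-04,
        8.19231849e-03, -1.76337238e-05]), 'position': array([0.21151153, 0.53451238, 0.40386757]), 'orientation': array([ 0.69521943, -0.13255771,  0.13230834, -0.69396894]), 'force': array([-0.82749645,  0.0792533 , -0.33069104]), 'moment': array([0.02088851, 0.07671749, 0.00062886]), 'width': 0.08556296583430455}
scene {'fx': 463.80581557646076, 'fy': 463.80581557646076, 'cx': 319.8179496382016, 'cy': 242.06431038880353, 'distortion': array([0.01990386, 0.        , 0.        , 0.        , 0.        ]), 'rvec': array([ 2.07256434,  0.88658682, -0.46663438]), 'tvec': array([-0.36119805, -0.13355691,  1.48257721])}
top {'fx': 481.93403190308163, 'fy': 481.93403190308163, 'cx': 314.786728335795, 'cy': 240.08485911530028, 'distortion': array([-0.10636855,  0.        ,  0.        ,  0.        ,  0.        ]), 'rvec': array([ 2.1283532 , -2.13523588,  0.19079333]), 'tvec': array([0.0097658 , 0.52417102, 1.1563461 ])}
```

View pics/scene0.png

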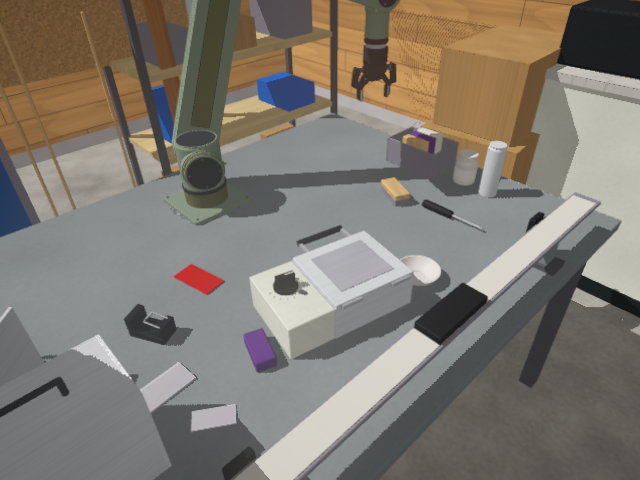

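View pics/top0.png

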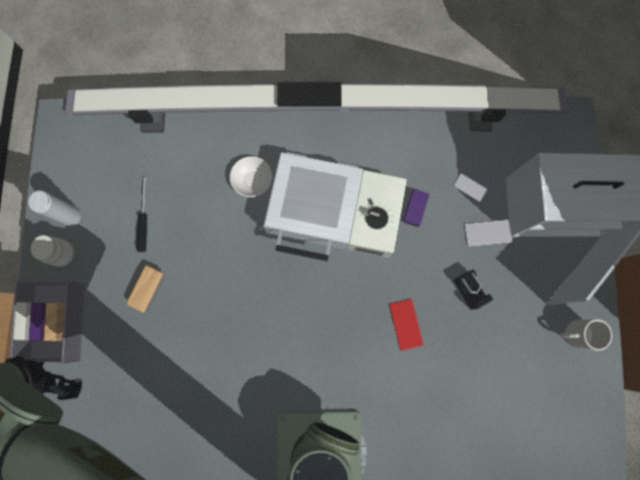

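Top view: warmer with its lid at (310,195), handle bar at (303,252), dial at (375,214), wax at (416,206), dish at (250,176). Scrapers: red (406,324) and two clear plates, (487,233) and (470,187). The larger clear one is at (487,233). All of them stay where they are. Next, close crops.

```bash
python3 - <<'E'
import cv2
t=cv2.imread("pics/top0.png"); s=cv2.imread("pics/scene0.png")
cv2.imwrite("pics/c1.png",cv2.resize(t[140:270,255:435],None,fx=4.4,fy=4.4,interpolation=cv2.INTER_CUBIC))
cv2.imwrite("pics/c2.png",cv2.resize(s[215:355,240:420],None,fx=4.2,fy=4.2,interpolation=cv2.INTER_CUBIC))
a=t[190:240,350:415]; b=s[260:310,250:320]
cv2.imwrite("pics/c3.png",cv2.hconcat([cv2.resize(a,(400,400*50//65),interpolation=cv2.INTER_CUBIC),cv2.resize(b,(400,400*50//65),interpolation=cv2.INTER_CUBIC)]))
E
```

```text
(no output)
```

View pics/c1.png

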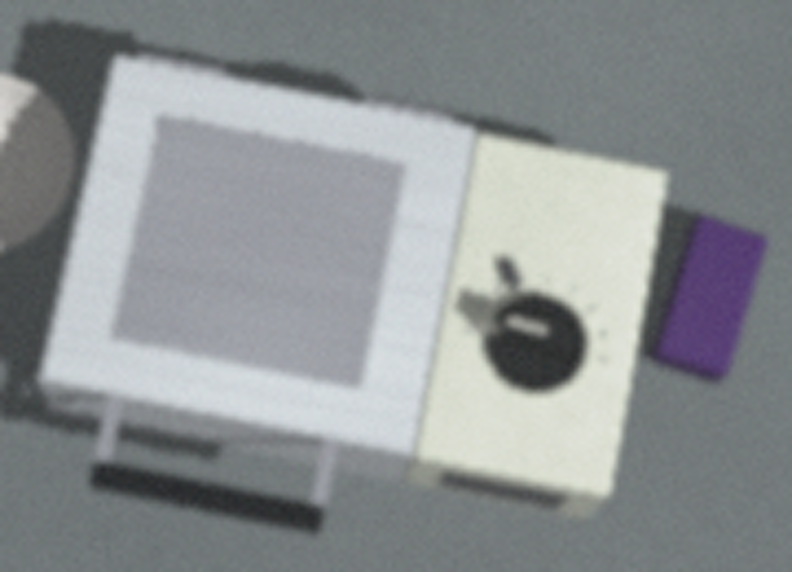

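View pics/c2.png

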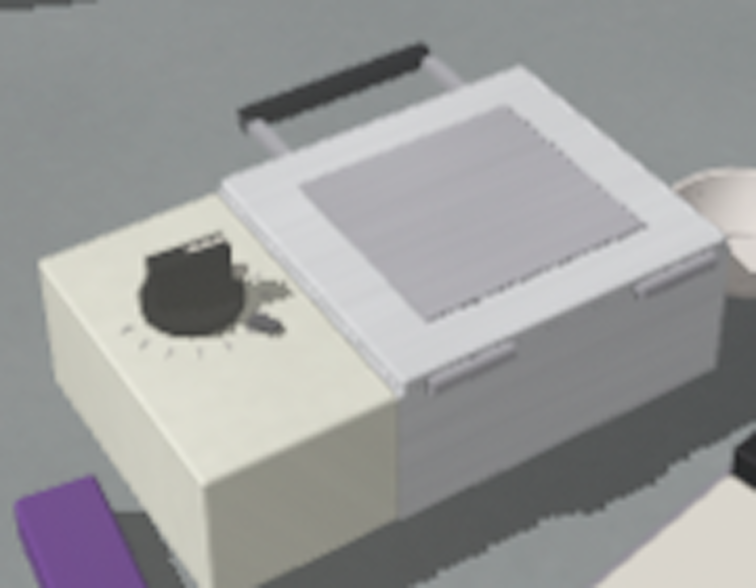

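View pics/c3.png

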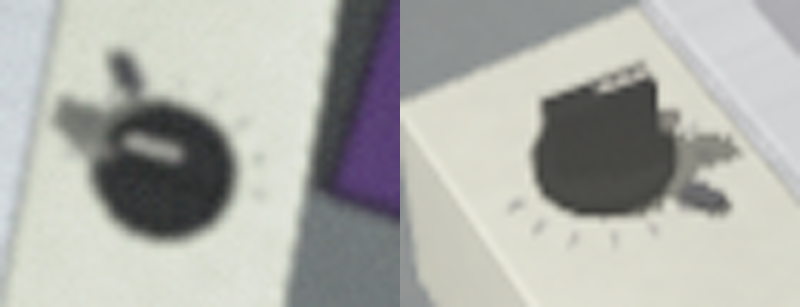

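```bash
cat > h.py <<'E'
import numpy as np, cv2
from scipy.optimize import least_squares
from scipy.spatial.transform import Rotation as R
from plant import imaging, readout
C={n:imaging.calibration(n) for n in ("scene","top")}
def proj(n,P):
    c=C[n];K=np.array([[c["fx"],0,c["cx"]],[0,c["fy"],c["cy"]],[0,0,1]])
    return cv2.projectPoints(np.asarray(P,float).reshape(-1,3),c["rvec"],c["tvec"],K,c["distortion"])[0].reshape(-1,2)
def back(n,uv,z):
    c=C[n];K=np.array([[c["fx"],0,c["cx"]],[0,c["fy"],c["cy"]],[0,0,1]])
    u=cv2.undistortPoints(np.asarray(uv,float).reshape(-1,1,2),K,c["distortion"]).reshape(-1,2)
    Rm=cv2.Rodrigues(c["rvec"])[0]; o=-Rm.T@c["tvec"]
    d=np.c_[u,np.ones(len(u))]@Rm
    return o+d*((z-o[2])/d[:,2])[:,None]
def w2(p,P):
    P=np.asarray(P,float).reshape(-1,3); return np.c_[P[:,:2]@np.array([[np.cos(p[2]),np.sin(p[2])],[-np.sin(p[2]),np.cos(p[2])]])+p[:2],P[:,2]]
def c1(u): return (np.array(u,float)+.5)/4.4-.5+[255,140]
def c2(u): return (np.array(u,float)+.5)/4.2-.5+[240,215]
E
cat > fit.py <<'E'
from h import *
top=[((667,172),(.095,-.215,.09)),((610,497),(-.095,-.215,.09)),((115,55),(.095,.103,.098)),((42,380),(-.095,.103,.098)),((477,131),(.095,-.103,.098)),((414,455),(-.095,-.103,.098)),
 ((93,475),(-.140,.064,.098)),((320,518),(-.140,-.064,.098))]
sc=[((40,263),(-.095,-.215,.09)),((207,485),(.095,-.215,.09)),((395,395),(.095,-.105,.09)),((725,243),(.095,.103,.098)),((222,185),(-.095,-.103,.098)),((518,68),(-.095,.103,.098)),((405,385),(.095,-.103,.098))]
def res(p): 
    return np.r_[(proj("top",w2(p,[b for a,b in top]))-c1([a for a,b in top])).ravel(),(proj("scene",w2(p,[b for a,b in sc]))-c2([a for a,b in sc])).ravel()]
r=least_squares(res,[.5,.0,0],loss="soft_l1"); p=r.x; print(p); print(res(p).reshape(-1,2).round(1).tolist())
np.save("pose.npy",p)
def towarm(q): 
    d=q[:,:2]-p[:2]; c,s=np.cos(p[2]),np.sin(p[2]); return np.c_[d[:,0]*c+d[:,1]*s,-d[:,0]*s+d[:,1]*c]
print("disc centre top z.098",towarm(back("top",c1([(535,342)]),.098)))
print("line",towarm(back("top",c1([(546,330),(510,320)]),.126)))
print("tab top",towarm(back("top",c1([(509,272)]),.095)), "scene",towarm(back("scene",c2([(268,325)]),.095)))
print("line scene",towarm(back("scene",c2([(190,250),(222,238)]),.126)))
print("disc scene",towarm(back("scene",c2([(192,292)]),.096)))
E
python3 fit.py
```

```text
[ 0.62259586  0.01042316 -0.20604956]
[[0.4, -0.7], [0.3, -0.1], [-0.0, -0.2], [-0.4, -0.4], [-0.5, -1.3], [-0.7, -0.4], [-0.2, -0.6], [1.0, 0.4], [-1.4, -0.6], [-1.3, 0.3], [0.9, 0.3], [0.6, -1.7], [-1.2, -1.6], [0.2, -1.3], [-0.6, -0.5]]
disc centre top z.098 [[-0.02047109 -0.15792181]]
line [[-0.01974541 -0.16012273]
 [-0.01827453 -0.14020958]]
tab top [[ 0.01636474 -0.13701271]] scene [[ 0.02086942 -0.13656084]]
line scene [[-0.0194257  -0.15797248]
 [-0.01890447 -0.13966775]]
disc scene [[-0.02115227 -0.15800886]]
```

Choice: the dial is the black disc at top (375,214). It isn't the clamp at (472,289) or the black handle bar at (303,252). The tab is the dark oblong at top (370,201), and the pale grey blob beside it is the bar's shadow. The pointer faces about warmer +y, and the tab is about 1.0 rad clockwise of it. The pose fit is good to about 1 px.

```bash
cat >> h.py <<'E'
def plan(tgt,Rt=None,jaw=None,ydir=(0,0,-1)):
    """tgt: TCP target; jaw: world dir for tool z (sign free); prints tool-frame shift cm and rotvec"""
    o=readout.observe(); R0=R.from_quat(o["orientation"]); t=R0.inv().apply(np.array(tgt)-o["position"])*100
    out=[]
    if jaw is not None:
        y=np.array(ydir,float);y/=np.linalg.norm(y)
        for s in (1,-1):
            z=s*np.array(jaw,float); z-=y*(z@y); z/=np.linalg.norm(z); x=np.cross(y,z)
            out.append((R0.inv()*R.from_matrix(np.c_[x,y,z])).as_rotvec().round(3))
    print("shift cm",t.round(2),"rot",out)
def st():
    o=readout.observe(); Rm=R.from_quat(o["orientation"]).as_matrix(); 
    print("t",round(o["time"],2),"q",o["joint_pos"].round(3),"pos",o["position"].round(4),"F",o["force"].round(1),"M",o["moment"].round(2),"w",round(o["width"],4)); print("tool x,y,z rows",Rm.T.round(3).tolist(),"grasp",(o["position"]+.155*Rm[:,1]).round(4))
E
python3 - <<'E'
from h import *
p=np.load("pose.npy"); st()
d=w2(p,[-.020,-.1585,.276])[0]; print("dial",d,"handle",w2(p,[-.14,0,.094])[0],"hinge",w2(p,[.095,0,.09])[0])
c,s=np.cos(p[2]),np.sin(p[2])
a=0.05; jaw=np.array([c,s,0]) # warmer x
jaw=R.from_rotvec([0,0,-a]).apply(jaw)
plan([d[0],d[1],.40],jaw=jaw)
E
```

```text
t 0.1 q [ 1.174  0.32   1.566 -0.     1.257 -0.02 ] pos [0.2115 0.5345 0.404 ] F [-0.  -0.2 -1.2] M [-0.04 -0.03 -0.  ] w 0.0855
tool x,y,z rows [[0.93, -0.368, -0.0], [-0.001, -0.001, -1.0], [0.368, 0.93, -0.002]] grasp [0.2114 0.5343 0.249 ]
dial [ 0.57059068 -0.14063216  0.276     ] handle [0.48555731 0.03906641 0.094     ] hinge [ 0.71558631 -0.00901333  0.09      ]
shift cm [ 58.23   0.47 -49.57] rot [array([1.00e-03, 1.45e+00, 1.00e-03]), array([ 1.000e-03, -1.692e+00, -1.000e-03])]
```

```bash
python3 -m inch '[[[1,3.6,0,-3.1,0,0.09,0],[1,7.3,0,-6.2,0,0.18,0],[1,10.9,0,-9.3,0,0.27,0],[1,14.5,0,-12.4,0,0.36,0],[1,18.2,0,-15.5,0,0.45,0]]]'; cat > pd.py <<'E'
from h import *
import sys
p=np.load("pose.npy"); st()
d=w2(p,[-.020,-.1585,.276])[0]; c,s=np.cos(p[2]),np.sin(p[2])
a=float(sys.argv[2]) if len(sys.argv)>2 else .05
plan([d[0],d[1],float(sys.argv[1])],jaw=R.from_rotvec([0,0,-a]).apply([c,s,0]))
E
python3 pd.py .4
```

```text
time: 0.6
position: [0.324, 0.3217, 0.4039]
orientation: [0.648, -0.285, 0.285, -0.646]
force: [1.1, -0.0, 0.0]
width: 0.0857
t 0.6 q [ 7.570e-01  1.340e-01  1.817e+00 -1.000e-03  1.193e+00  1.600e-02] pos [0.324  0.3217 0.4039] F [ 1.1 -0.   0. ] M [-0.   -0.03 -0.04] w 0.0857
tool x,y,z rows [[0.675, -0.738, 0.001], [-0.001, -0.002, -1.0], [0.738, 0.675, -0.002]] grasp [0.3239 0.3214 0.2489]
shift cm [ 50.75   0.46 -13.02] rot [array([0.001, 0.997, 0.002]), array([ 2.000e-03, -2.144e+00, -2.000e-03])]
```

```bash
python3 -m inch '[[[1,4.6,0,-1.2,0,0.09,0],[1,9.2,0,-2.4,0,0.18,0],[1,13.8,0,-3.6,0,0.27,0],[1,18.5,0,-4.8,0,0.36,0],[1,23,0,-6,0,0.45,0]]]'; python3 pd.py .4
```

```text
time: 1.1
position: [0.4354, 0.1095, 0.4041]
orientation: [0.567, -0.423, 0.423, -0.566]
force: [0.6, 0.5, 0.6]
width: 0.0854
t 1.1 q [ 0.221  0.121  1.832 -0.002  1.19  -0.065] pos [0.4354 0.1095 0.4041] F [0.6 0.5 0.6] M [-0.   -0.03 -0.01] w 0.0854
tool x,y,z rows [[0.283, -0.959, 0.001], [-0.001, -0.002, -1.0], [0.959, 0.283, -0.001]] grasp [0.4353 0.1092 0.2491]
shift cm [27.82  0.44  5.88] rot [array([0.001, 0.543, 0.002]), array([ 2.000e-03, -2.598e+00, -1.000e-03])]
```

```bash
python3 -m inch '[[[1,4.6,0,1,0,0.09,0],[1,9.2,0,2,0,0.18,0],[1,13.8,0,3,0,0.27,0],[1,18.4,0,4,0,0.36,0],[1,23,0,5,0,0.45,0]]]'; python3 pd.py .3
```

```text
time: 1.6
position: [0.549, -0.0989, 0.404]
orientation: [0.457, -0.54, 0.54, -0.456]
force: [0.4, -0.0, -0.3]
width: 0.0852
t 1.6 q [-0.198  0.293  1.605 -0.002  1.245 -0.031] pos [ 0.549  -0.0989  0.404 ] F [ 0.4 -0.  -0.3] M [ 0.03 -0.04  0.07] w 0.0852
tool x,y,z rows [[-0.166, -0.986, 0.002], [-0.002, -0.001, -1.0], [0.986, -0.166, -0.001]] grasp [ 0.5488 -0.0991  0.249 ]
shift cm [ 3.74 10.41  2.84] rot [array([0.001, 0.089, 0.002]), array([ 3.000e-03, -3.053e+00, -2.000e-03])]
```

```bash
python3 -m inch '[[[0.8,3.7,1,2.8,0,0.09,0],[0.7,3.7,3,2.8,0,0.09,0],[0.6,3.7,6,2.8,0,0.09,0],[0.6,3.7,9,2.8,0,0.09,0],[0.6,3.7,10.4,2.8,0,0.09,0]]]'; python3 pd.py .276; python3 - <<'E'
from h import *
for n,(x,y) in (("top",(330,160)),("scene",(230,200))):
    im=imaging.capture(n)[y:y+130,x:x+120,::-1]; cv2.imwrite(f"pics/a_{n}.png",cv2.resize(im,None,fx=4,fy=4,interpolation=cv2.INTER_CUBIC))
cv2.imwrite("pics/a.png",cv2.hconcat([cv2.imread("pics/a_top.png"),cv2.imread("pics/a_scene.png")])[:, :])
E
```

```text
time: 2.1
position: [0.5693, -0.1402, 0.2967]
orientation: [-0.434, 0.562, -0.558, 0.43]
force: [0.2, 0.1, -0.1]
width: 0.051
t 2.1 q [-0.261  0.425  1.692 -0.002  1.032 -0.002] pos [ 0.5693 -0.1402  0.2967] F [ 0.2  0.1 -0.1] M [-0.03 -0.   -0.03] w 0.051
tool x,y,z rows [[-0.255, -0.967, 0.002], [-0.007, 0.0, -1.0], [0.967, -0.255, -0.007]] grasp [ 0.5682 -0.1402  0.1417]
shift cm [0.01 2.07 0.15] rot [array([ 0.007, -0.001,  0.002]), array([-3.00e-03,  3.14e+00,  1.10e-02])]
```

View pics/a_scene.png

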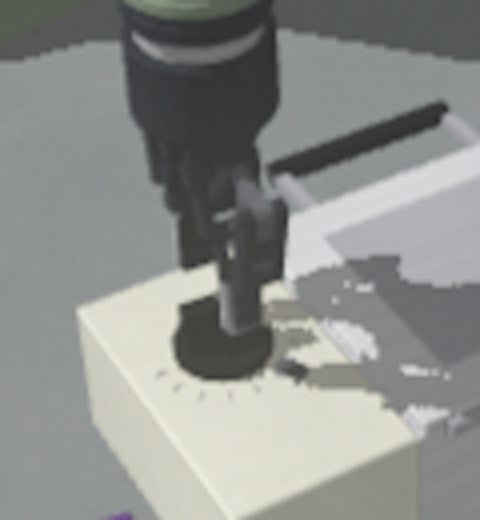

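The scene crop shows the fingers on either side of the dial's bar (about (215,325)), with the dial centred below. Next I descend and close.

```bash
python3 -m inch '[[[0.6,0,1,0.1,0,0,0],[0.6,0,2,0.15,0,0,0],[0.6,0,2,0.15,0,0,0],[0.1,0,2,0.15,0,0,0],[0.1,0,2,0.15,0,0,0]]]' 40; python3 -m inch '[[[0.1,0,0,0,0,0,0],[0.05,0,0,0,0,0,0],[0.05,0,0,0,0,0,0],[0.05,0,0,0,0,0,0]]]' 40; python3 pd.py .276 1.06
```

```text
time: 2.7
position: [0.571, -0.1404, 0.2777]
orientation: [-0.434, 0.561, -0.559, 0.43]
force: [-0.3, -0.7, 0.8]
width: 0.023
time: 3.1
position: [0.5713, -0.1405, 0.2782]
orientation: [-0.433, 0.561, -0.559, 0.43]
force: [2.4, 0.5, -0.6]
width: 0.013
t 3.1 q [-0.26   0.446  1.71  -0.002  0.991 -0.002] pos [ 0.5713 -0.1405  0.2782] F [ 2.4  0.5 -0.6] M [ 0.04 -0.31 -0.03] w 0.013
tool x,y,z rows [[-0.254, -0.967, 0.002], [-0.005, -0.0, -1.0], [0.967, -0.254, -0.005]] grasp [ 0.5705 -0.1405  0.1232]
shift cm [ 0.03  0.22 -0.06] rot [array([0.004, 1.009, 0.004]), array([ 0.005, -2.133, -0.004])]
```

```bash
python3 -m inch '[[[0.05,0,0,0,0,0.1,0],[0.05,0,0,0,0,0.2,0],[0.05,0,0,0,0,0.3,0],[0.05,0,0,0,0,0.4,0],[0.05,0,0,0,0,0.5,0]]]' 40; python3 pd.py .278 1.06
```

```text
time: 3.6
position: [0.5718, -0.1407, 0.2782]
orientation: [0.28, -0.65, 0.65, -0.277]
force: [3.3, -1.2, -2.3]
width: 0.0129
t 3.6 q [-0.26   0.446  1.709 -0.002  0.989  0.502] pos [ 0.5718 -0.1407  0.2782] F [ 3.3 -1.2 -2.3] M [-0.13 -0.59  0.07] w 0.0129
tool x,y,z rows [[-0.69, -0.724, 0.003], [-0.003, -0.001, -1.0], [0.724, -0.69, -0.001]] grasp [ 0.5713 -0.1409  0.1232]
shift cm [ 0.08  0.02 -0.1 ] rot [array([0.   , 0.505, 0.003]), array([ 4.000e-03, -2.636e+00, -1.000e-03])]
```

```bash
python3 -m inch '[[[0.05,0,0,0,0,0.1,0],[0.05,0,0,0,0,0.2,0],[0.05,0,0,0,0,0.3,0],[0.05,0,0,0,0,0.4,0],[0.05,0,0,0,0,0.5,0]]]' 40; python3 -m inch '[[[0.05,0,0,0,0,0,0],[0.5,0,0,0,0,0,0],[0.5,0,0,0,0,0,0],[0.5,0,0,0,0,0,0],[0.5,0,0,0,0,0,0]]]' 40;python3 pd.py .40 1.06
```

```text
time: 4.1
position: [0.5722, -0.1413, 0.2782]
orientation: [0.109, -0.698, 0.7, -0.107]
force: [2.9, -3.2, -1.9]
width: 0.0131
time: 4.6
position: [0.5721, -0.1412, 0.2783]
orientation: [0.109, -0.698, 0.7, -0.107]
force: [-0.1, 0.5, -0.5]
width: 0.0424
t 4.6 q [-0.261  0.446  1.709 -0.004  0.988  1.005] pos [ 0.5721 -0.1412  0.2783] F [-0.1  0.5 -0.5] M [ 0.02  0.03 -0.02] w 0.0424
tool x,y,z rows [[-0.953, -0.302, 0.003], [-0.002, -0.003, -1.0], [0.302, -0.953, 0.002]] grasp [ 0.5718 -0.1416  0.1233]
shift cm [  0.16 -12.17  -0.07] rot [array([-0.002,  0.002,  0.003]), array([ 4.000e-03, -3.139e+00,  3.000e-03])]
```

```bash
python3 -m inch '[[[0.5,0,-4,0,0,0,0],[0.5,0,-8,0,0,0,0],[0.5,0.5,-10,-4,0,-0.1,0],[0.5,1,-10,-8,0,-0.2,0],[0.5,1.5,-10,-12,0,-0.3,0]]]'; python3 - <<'E'
from h import *
for n,(x,y) in (("top",(325,170)),("scene",(245,245))):
    im=imaging.capture(n)[:,:,::-1]; cv2.imwrite(f"pics/b_{n}_full.png",im); im=im[y:y+75,x:x+90];cv2.imwrite(f"pics/b_{n}.png",cv2.resize(im,None,fx=8,fy=8,interpolation=cv2.INTER_CUBIC))
E
cat > ph.py <<'E'
from h import *
import sys
p=np.load("pose.npy"); st(); c,s=np.cos(p[2]),np.sin(p[2])
th=float(sys.argv[1]); dz=float(sys.argv[2]); dx=float(sys.argv[3]) if len(sys.argv)>3 else 0
a=th; hx,hz=-.235,.004
g=w2(p,[.095+dx+hx*np.cos(a)+hz*np.sin(a),0,.09-hx*np.sin(a)+hz*np.cos(a)])[0]
plan(g+[0,0,.155+dz],jaw=[c,s,0])
E
python3 ph.py 0 .1
```

```text
time: 5.1
position: [0.521, -0.0301, 0.379]
orientation: [0.213, -0.674, 0.675, -0.212]
force: [-0.6, -0.2, 0.6]
width: 0.0429
t 5.2 q [-0.076  0.254  1.728 -0.002  1.163  0.884] pos [ 0.5196 -0.028   0.3785] F [ 0.  -0.1  1.1] M [-0.06  0.01 -0.02] w 0.0426
tool x,y,z rows [[-0.818, -0.575, 0.003], [-0.003, -0.001, -1.0], [0.575, -0.818, -0.001]] grasp [ 0.5191 -0.0282  0.2235]
shift cm [-1.08  2.95 -7.44] rot [array([ 0.002, -0.753,  0.003]), array([-0.004,  2.389,  0.003])]
```

View pics/b_top.png

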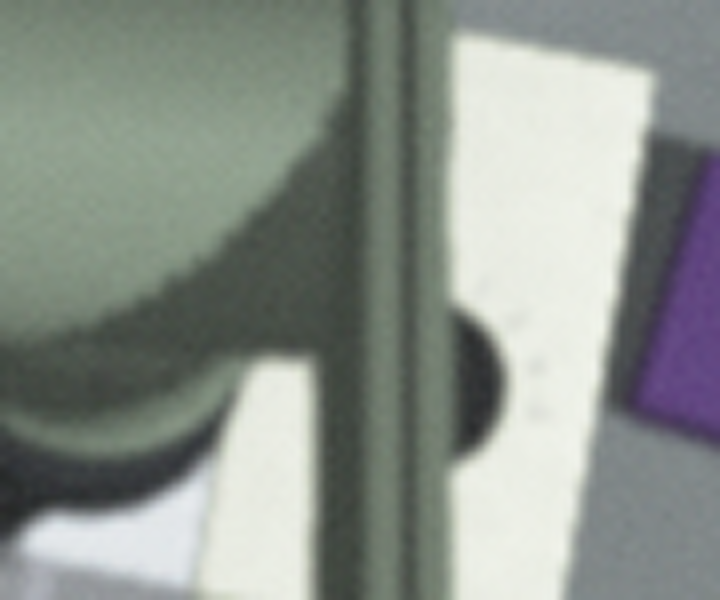

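View pics/b_scene.png

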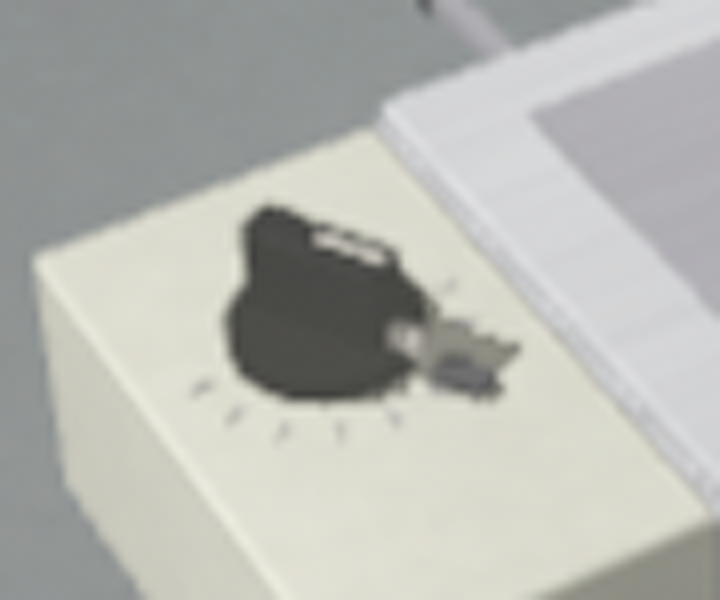

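The scene crop shows the nose at (400,335) pointing at the tab at (470,375), close to aligned. In the top view the arm hides the dial. I move on towards the handle and measure from both views.

```bash
python3 -m inch '[[[0.5,-0.3,0,-2,0,-0.15,0],[0.5,-0.6,0,-4,0,-0.3,0],[0.5,-0.9,0,-6,0,-0.45,0],[0.5,-1.1,0,-7.4,0,-0.6,0],[0.5,-1.1,0,-7.4,0,-0.75,0]]]'; python3 - <<'E'
from h import *
for n,(x,y) in (("top",(325,170)),("scene",(245,245))):
    im=imaging.capture(n)[:,:,::-1]; cv2.imwrite(f"pics/d_{n}_full.png",im); im=im[y:y+75,x:x+90];cv2.imwrite(f"pics/d_{n}.png",cv2.resize(im,None,fx=8,fy=8,interpolation=cv2.INTER_CUBIC))
E
python3 ph.py 0 .1
```

```text
time: 5.7
position: [0.4856, 0.0396, 0.3786]
orientation: [-0.447, 0.549, -0.548, 0.444]
force: [0.0, -0.6, 0.2]
width: 0.0429
t 5.8 q [ 0.056  0.203  1.797 -0.002  1.145  0.271] pos [0.4862 0.0388 0.3786] F [-0.4 -0.3 -0.2] M [-0.02  0.01 -0.  ] w 0.0427
tool x,y,z rows [[-0.212, -0.977, 0.002], [-0.003, -0.002, -1.0], [0.977, -0.212, -0.003]] grasp [0.4858 0.0386 0.2236]
shift cm [-0.02  2.96 -0.06] rot [array([ 0.003, -0.008,  0.002]), array([-3.000e-03,  3.134e+00,  4.000e-03])]
```

View pics/d_top.png

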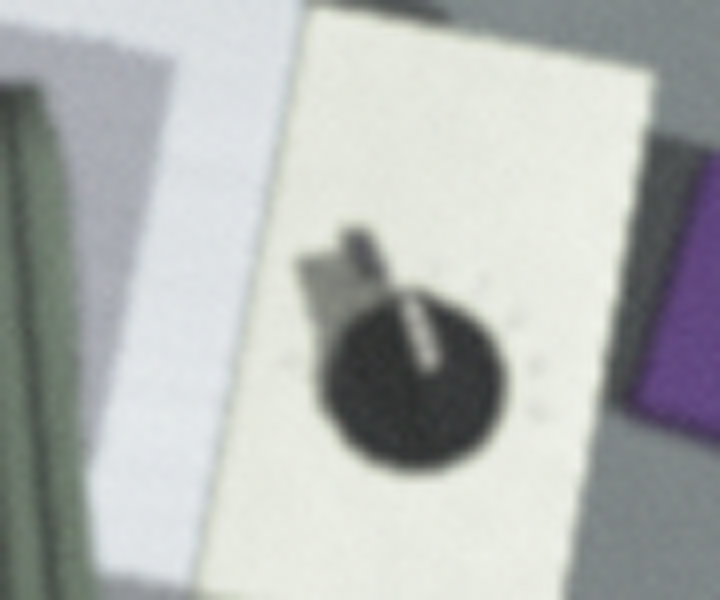

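View pics/d_scene_full.png

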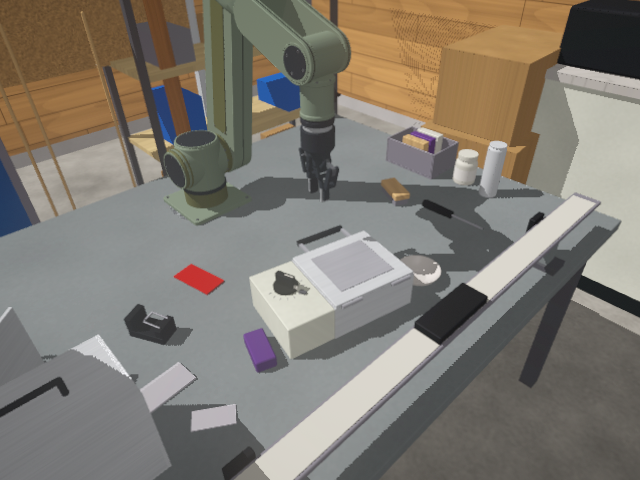

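```bash
cat > ang.py <<'E'
from h import *
import sys
p=np.load("pose.npy")
def tw(q):
    d=q[:,:2]-p[:2]; c,s=np.cos(p[2]),np.sin(p[2]); return np.c_[d[:,0]*c+d[:,1]*s,-d[:,0]*s+d[:,1]*c]
def ptr(n,f):
    im=cv2.imread(f).astype(int); g=im.sum(2)/3
    ax=w2(p,[-.020,-.1585,.126])
    u0=proj(n,ax)[0]; H,W=g.shape; vv,uu=np.mgrid[:H,:W]
    q=tw(back(n,np.c_[uu.ravel(),vv.ravel()],.126)).reshape(H,W,2)-[-.0200,-.1585]
    # light px on top of bar: radius<.024 & pixel neighbourhood
    m=(np.hypot(q[...,0],q[...,1])<.023)&(g>110) 
    return m,q,g
def cl(n,f):
    m,q,g=ptr(n,f); k,l,s,c=cv2.connectedComponentsWithStats(m.astype(np.uint8))
    for i in range(1,k):
        if s[i,4]<4: continue
        P=q[l==i]; w=(g[l==i]-100); mu=(P*w[:,None]).sum(0)/w.sum(); ev,V=np.linalg.eigh(np.cov(P.T,aweights=w)); d=V[:,1]*np.sign(V[:,1]@mu)
        print(n,"blob",s[i,4],"mean",mu.round(4),"c",c[i].round(1),"ang mean",round(np.arctan2(mu[0],mu[1]),3),"ang axis",round(np.arctan2(d[0],d[1]),3))
for n in ("top","scene"): cl(n,sys.argv[1]%n)
E
python3 ang.py pics/%s0.png; echo; python3 ang.py pics/d_%s_full.png
python3 - <<'E'
import cv2
t=cv2.imread("pics/d_top_full.png")[190:240,350:400]; s=cv2.imread("pics/d_scene_full.png")[262:305,265:315]
f=lambda a:cv2.resize(a,(400,int(400*a.shape[0]/a.shape[1])),interpolation=cv2.INTER_NEAREST)
a,b=f(t),f(s); b=cv2.copyMakeBorder(b,0,a.shape[0]-b.shape[0],0,0,0); cv2.imwrite("pics/e.png",cv2.hconcat([a,b]))
E
```

```text
top blob 27 mean [ 0.0175 -0.0072] c [381.9 208.3] ang mean 1.963 ang axis -2.772
top blob 22 mean [0.0007 0.009 ] c [374.3 213.5] ang mean 0.082 ang axis 0.078
scene blob 117 mean [-0.0102  0.0028] c [284.1 271.3] ang mean -1.307 ang axis -2.77

top blob 57 mean [ 0.0142 -0.0036] c [379.8 209.6] ang mean 1.817 ang axis -3.127
scene blob 127 mean [-0.0046  0.0085] c [286.5 272.1] ang mean -0.497 ang axis 0.903
```

View pics/e.png

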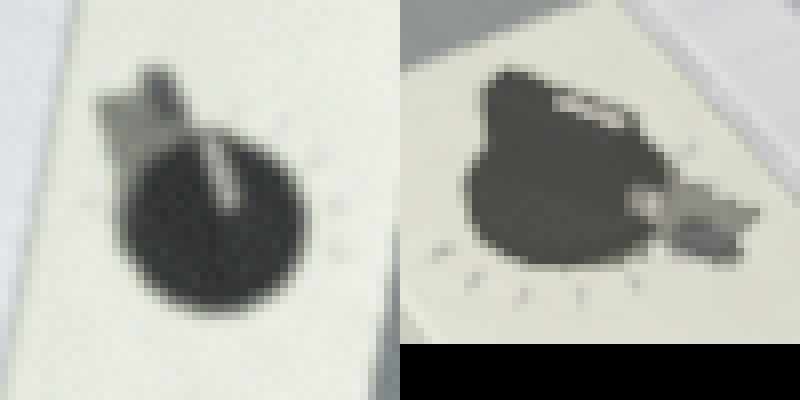

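```bash
python3 - <<'E'
from h import *
p=np.load("pose.npy")
def tw(q):
    d=q[:,:2]-p[:2]; c,s=np.cos(p[2]),np.sin(p[2]); return np.c_[d[:,0]*c+d[:,1]*s,-d[:,0]*s+d[:,1]*c]
T=lambda u:(np.array(u,float)+.5)/8-.5+[350,190]
S=lambda u:((np.array(u,float)-[400,0])+.5)/8-.5+[265,262]
an=lambda d:np.arctan2(d[...,0],d[...,1])
l=tw(back("top",T([(236,210),(207,140)]),.126)); print("line top",an(l[1]-l[0]),l)
l=tw(back("scene",S([(556,101),(630,121)]),.126)); print("line sc",an(l[1]-l[0]),l)
c=tw(back("top",T([(215,220)]),.098))[0]; print("disc c",c)
t=tw(back("top",T([(165,91)]),.095))[0]; print("tab top",t,an(t-c),np.hypot(*(t-c)))
t=tw(back("scene",S([(704,239)]),.0945))[0]; print("tab sc",t,an(t-c))
# predicted overlays
for n,f,(x,y,w,h) in (("top","pics/d_top_full.png",(350,190,50,50)),("scene","pics/d_scene_full.png",(265,262,50,43))):
    im=cv2.imread(f)[y:y+h,x:x+w]; im=cv2.resize(im,None,fx=8,fy=8,interpolation=cv2.INTER_NEAREST)
    ax=np.array([-.0203,-.1583])
    for a,col in ((1.0,(0,255,0)),(1.12,(0,0,255))):
        e=np.array([np.sin(a),np.cos(a)]);f_=np.array([e[1],-e[0]])
        q=[ax+e*r+f_*s for r,s in ((.035,-.004),(.051,-.004),(.051,.004),(.035,.004))]
        u=proj(n,w2(p,[[*k,.095] for k in q])); u=((u-[x,y]+.5)*8-.5).round().astype(int)
        cv2.polylines(im,[u.reshape(-1,1,2)],True,col,1)
        u=proj(n,w2(p,[[*(ax+e*r),.126] for r in (.0,.022)])); u=((u-[x,y]+.5)*8-.5).round().astype(int)
        cv2.polylines(im,[u.reshape(-1,1,2)],False,col,1)
    cv2.imwrite(f"pics/o_{n}.png",im)
a=cv2.imread("pics/o_top.png");b=cv2.imread("pics/o_scene.png");b=cv2.copyMakeBorder(b,0,a.shape[0]-b.shape[0],0,0,0); cv2.imwrite("pics/o.png",cv2.hconcat([a,b]))
E
```

```text
line top 1.0040647756525007 [[-0.02242176 -0.16146327]
 [-0.00331852 -0.1493066 ]]
line sc 0.9470994062677521 [[-0.0202143  -0.15947872]
 [-0.00240042 -0.14666155]]
disc c [-0.01967959 -0.15835145]
tab top [ 0.01753129 -0.13653212] 1.0404595864419162 0.04313621905797994
tab sc [ 0.01786423 -0.13700662] 1.0538371143945584
```

View pics/o.png

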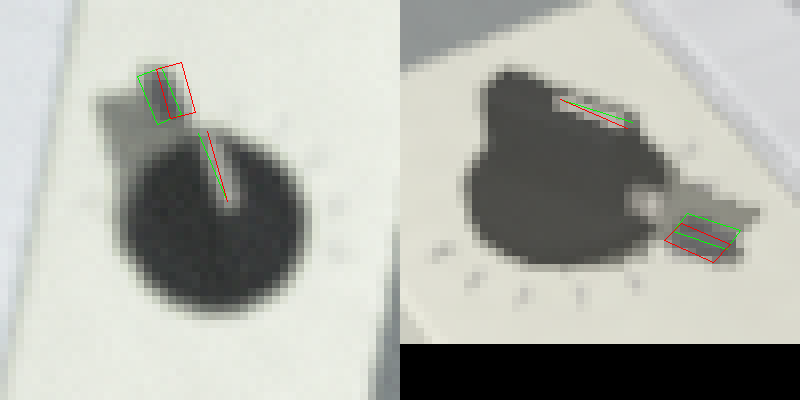

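The dial reads right: the pointer is at about 1.00–1.06 rad and the tab at about 1.05 rad, so the error is below 0.06 rad. The gripper is over the handle. I descend with the jaws half open, because the gap to the plate edge is only 45 mm.

```bash
python3 -m inch '[[[0.42,0,2.5,-0.1,0.003,-0.008,0],[0.42,0,5,-0.1,0.003,-0.008,0],[0.42,0,7,-0.1,0.003,-0.008,0],[0.42,0,8.5,-0.1,0.003,-0.008,0],[0.42,0,9,-0.1,0.003,-0.008,0]]]'; python3 ph.py 0 0; python3 - <<'E'
from h import *
for n,(x,y,w,h) in (("top",(255,200,100,75)),("scene",(270,150,120,120))):
    im=imaging.capture(n)[:,:,::-1]; im=im[y:y+h,x:x+w];cv2.imwrite(f"pics/f_{n}.png",cv2.resize(im,None,fx=5,fy=5,interpolation=cv2.INTER_CUBIC))
E
```

```text
time: 6.3
position: [0.4849, 0.0383, 0.287]
orientation: [0.446, -0.55, 0.55, -0.443]
force: [0.2, 0.4, 0.5]
width: 0.0358
t 6.3 q [ 0.056  0.295  1.933 -0.003  0.917  0.268] pos [0.4849 0.0383 0.287 ] F [0.2 0.4 0.5] M [0.01 0.   0.03] w 0.0358
tool x,y,z rows [[-0.208, -0.978, 0.003], [-0.003, -0.003, -1.0], [0.978, -0.208, -0.003]] grasp [0.4844 0.0379 0.132 ]
shift cm [-0.1   3.8   0.06] rot [array([ 0.003, -0.004,  0.003]), array([-0.005,  3.138,  0.004])]
```

View pics/f_scene.png

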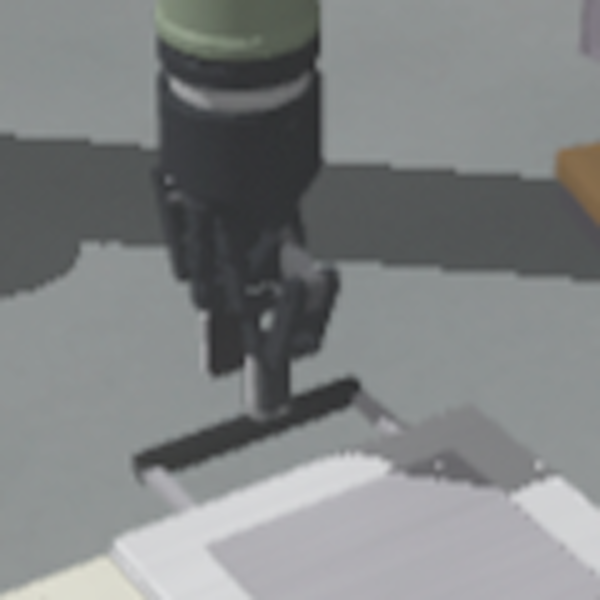

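```bash
python3 - <<'E'
from h import *
p=np.load("pose.npy"); st()
for off in (.018,.032,-.018,-.032):
  for z in (.114,.125):
    print(off,z,((proj("scene",w2(p,[-.14+off,0,z]))[0]-[270,150])*5).round())
print("bar",((proj("scene",w2(p,[[-.14,.064,.094],[-.14,-.064,.094]]))-[270,150])*5).round())
E
```

```text
t 6.4 q [ 0.056  0.294  1.931 -0.003  0.918  0.267] pos [0.4852 0.0385 0.2881] F [ 0.  -0.7  0.5] M [-0.03 -0.03  0.02] w 0.036
tool x,y,z rows [[-0.207, -0.978, 0.003], [-0.001, -0.002, -1.0], [0.978, -0.207, -0.001]] grasp [0.485  0.0381 0.1331]
0.018 0.114 [263. 410.]
0.018 0.125 [263. 392.]
0.032 0.114 [278. 424.]
0.032 0.125 [278. 406.]
-0.018 0.114 [225. 375.]
-0.018 0.125 [225. 357.]
-0.032 0.114 [211. 362.]
-0.032 0.125 [210. 343.]
bar [[352. 385.]
 [133. 467.]]
```

View pics/f_top.png

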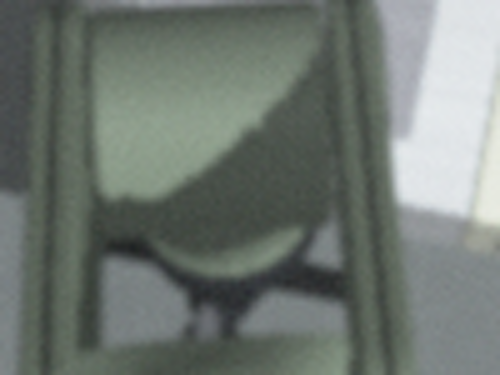

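The projected fingertips match the picture at about (268,410) and (225,375), so the fingers straddle the bar, which projects from (352,385) to (133,467). I go down and grip.

```bash
python3 -m inch '[[[0.42,0,1.3,0,0,0,0],[0.42,0,2.6,0,0,0,0],[0.42,0,3.7,0,0,0,0],[0.42,0,3.8,0,0,0,0],[0.42,0,3.8,0,0,0,0]]]'; python3 -m inch '[[[0.2,0,0,0,0,0,0],[0.05,0,0,0,0,0,0],[0.05,0,0,0,0,0,0],[0.05,0,0,0,0,0,0],[0.05,0,0,0,0,0,0]]]' 40; python3 ph.py 0 0
```

```text
time: 6.9
position: [0.4854, 0.0383, 0.2504]
orientation: [0.446, -0.549, 0.55, -0.444]
force: [-0.7, -0.7, 0.4]
width: 0.0357
time: 7.4
position: [0.4857, 0.0383, 0.2508]
orientation: [0.446, -0.549, 0.55, -0.445]
force: [0.4, 2.2, 1.4]
width: 0.0145
t 7.4 q [ 0.056  0.342  1.977 -0.003  0.822  0.267] pos [0.4857 0.0383 0.2508] F [0.4 2.2 1.4] M [ 0.05 -0.07  0.01] w 0.0145
tool x,y,z rows [[-0.208, -0.978, 0.002], [0.0, -0.002, -1.0], [0.978, -0.208, 0.001]] grasp [0.4857 0.038  0.0958]
shift cm [-0.07  0.18 -0.02] rot [array([-0.001, -0.003,  0.002]), array([-3.000e-03,  3.139e+00, -1.000e-03])]
```

Gripped: the width is 14.5 mm on the 16 mm bar. I lift along the hinge arc.

```bash
python3 -m inch '[[[0.05,0,-1.2,0.05,0,0,0],[0.05,0,-2.35,0.15,0,0,0],[0.05,0,-3.5,0.3,0,0,0],[0.05,0,-4.65,0.55,0,0,0],[0.05,0,-5.8,0.85,0,0,0]]]'; python3 ph.py 0.5 0.0018
```

```text
time: 7.9
position: [0.4934, 0.0368, 0.3091]
orientation: [0.446, -0.549, 0.55, -0.444]
force: [0.6, -0.6, -4.3]
width: 0.0143
t 7.9 q [ 0.052  0.281  1.886 -0.002  0.977  0.262] pos [0.4934 0.0368 0.3091] F [ 0.6 -0.6 -4.3] M [ 0.19  0.25 -0.05] w 0.0143
tool x,y,z rows [[-0.208, -0.978, 0.002], [-0.002, -0.002, -1.0], [0.978, -0.208, -0.002]] grasp [0.493  0.0365 0.1541]
shift cm [-0.06 -5.39  2.24] rot [array([ 0.002, -0.003,  0.002]), array([-4.000e-03,  3.138e+00,  3.000e-03])]
```

```bash
python3 -m inch '[[[0.05,0,-1.13,0.34,0,0,0],[0.05,0,-2.24,0.73,0,0,0],[0.05,0,-3.32,1.18,0,0,0],[0.05,0,-4.38,1.68,0,0,0],[0.05,0,-5.4,2.24,0,0,0]]]'; python3 ph.py 0.75 0.0018
```

```text
time: 8.4
position: [0.5145, 0.0323, 0.3634]
orientation: [-0.447, 0.551, -0.548, 0.443]
force: [-4.8, 2.3, -2.4]
width: 0.0144
t 8.4 q [ 4.100e-02  2.600e-01  1.761e+00 -1.000e-03  1.129e+00  2.510e-01] pos [0.5145 0.0323 0.3634] F [-4.8  2.3 -2.4] M [0.37 1.24 0.05] w 0.0144
tool x,y,z rows [[-0.208, -0.978, 0.003], [-0.008, -0.001, -1.0], [0.978, -0.208, -0.007]] grasp [0.5134 0.0321 0.2084]
shift cm [-0.07 -4.68  3.57] rot [array([ 0.007, -0.003,  0.003]), array([-0.005,  3.138,  0.011])]
```

```bash
python3 -m inch '[[[0.05,0,-1,0.6,0,0,0],[0.05,0,-1.98,1.26,0,0,0],[0.05,0,-2.92,1.96,0.005,0,0],[0.05,0,-3.83,2.73,0.005,0,0],[0.05,0,-4.69,3.55,0.005,0,0]]]'; python3 ph.py 0.95 0.0018
```

```text
time: 8.9
position: [0.5474, 0.0254, 0.4112]
orientation: [-0.449, 0.552, -0.547, 0.441]
force: [-13.7, 3.6, 7.4]
width: 0.0143
t 8.9 q [ 0.026  0.276  1.611 -0.     1.268  0.235] pos [0.5474 0.0254 0.4112] F [-13.7   3.6   7.4] M [ 0.61  2.68 -0.01] w 0.0143
tool x,y,z rows [[-0.208, -0.978, 0.003], [-0.013, -0.001, -1.0], [0.978, -0.208, -0.013]] grasp [0.5453 0.0253 0.2562]
shift cm [-0.07 -2.96  3.79] rot [array([ 0.013, -0.003,  0.003]), array([-0.005,  3.138,  0.02 ])]
```

```bash
python3 -m inch '[[[0.05,0,-0.8,0.9,0.005,0,0],[0.05,0,-1.6,1.75,0.01,0,0],[0.05,0,-2.3,2.6,0.01,0,0],[0.05,0,-3,3.5,0.01,0,0],[0.05,0,-3,3.5,0.01,0,0]]]'; python3 ph.py 1.047 0.0018;python3 - <<'E'
from h import *
for n in ("scene","top"): cv2.imwrite(f"pics/g_{n}.png",imaging.capture(n)[:,:,::-1])
E
```

```text
time: 9.4
position: [0.5811, 0.0182, 0.4446]
orientation: [-0.447, 0.55, -0.549, 0.443]
force: [-11.9, 1.6, 11.4]
width: 0.0141
t 9.4 q [ 0.012  0.309  1.479 -0.002  1.358  0.222] pos [0.5811 0.0182 0.4446] F [-11.9   1.6  11.4] M [ 0.37  1.95 -0.01] w 0.0141
tool x,y,z rows [[-0.208, -0.978, 0.003], [-0.005, -0.002, -1.0], [0.978, -0.208, -0.004]] grasp [0.5804 0.0179 0.2896]
shift cm [-0.09 -0.78  2.31] rot [array([ 0.004, -0.004,  0.003]), array([-0.005,  3.138,  0.006])]
```

View pics/g_scene.png

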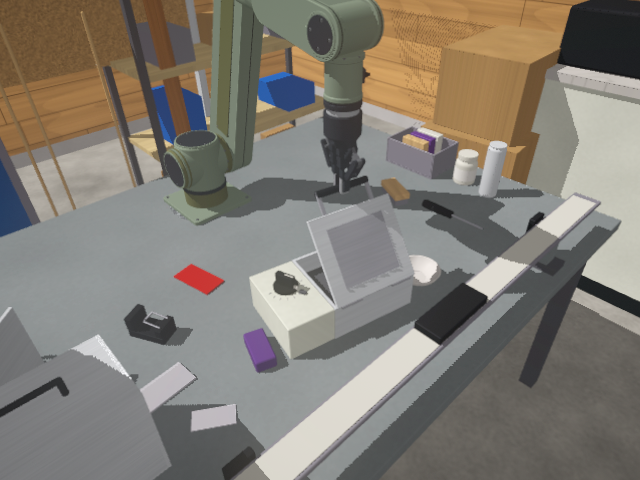

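```bash
cat > lid.py <<'E'
from h import *
import sys
p=np.load("pose.npy")
def lidpt(a,P):
    P=np.asarray(P,float).reshape(-1,3); x,z=P[:,0]-.095,P[:,2]-.09
    return w2(p,np.c_[.095+x*np.cos(a)+z*np.sin(a),P[:,1],.09-x*np.sin(a)+z*np.cos(a)])
def draw(f,o,angs,box=(290,160,140,150),k=5):
    x,y,w,h=box; im=cv2.resize(cv2.imread(f)[y:y+h,x:x+w],None,fx=k,fy=k,interpolation=cv2.INTER_CUBIC)
    for a,col in zip(angs,((0,255,0),(0,0,255),(255,0,0))):
        for P in ([(-.095,-.103,.098),(-.095,.103,.098),(.095,.103,.098),(.095,-.103,.098)],[(-.14,-.064,.094),(-.14,.064,.094)]):
            u=((proj("scene",lidpt(a,P))-[x,y]+.5)*k-.5).round().astype(int); cv2.polylines(im,[u.reshape(-1,1,2)],True,col,1)
    cv2.imwrite(o,im)
if __name__=="__main__": draw(sys.argv[1],sys.argv[2],[float(v) for v in sys.argv[3:]])
E
python3 lid.py pics/g_scene.png pics/gl.png 0.88 0.95 1.02
```

```text
(no output)
```

View pics/gl.png

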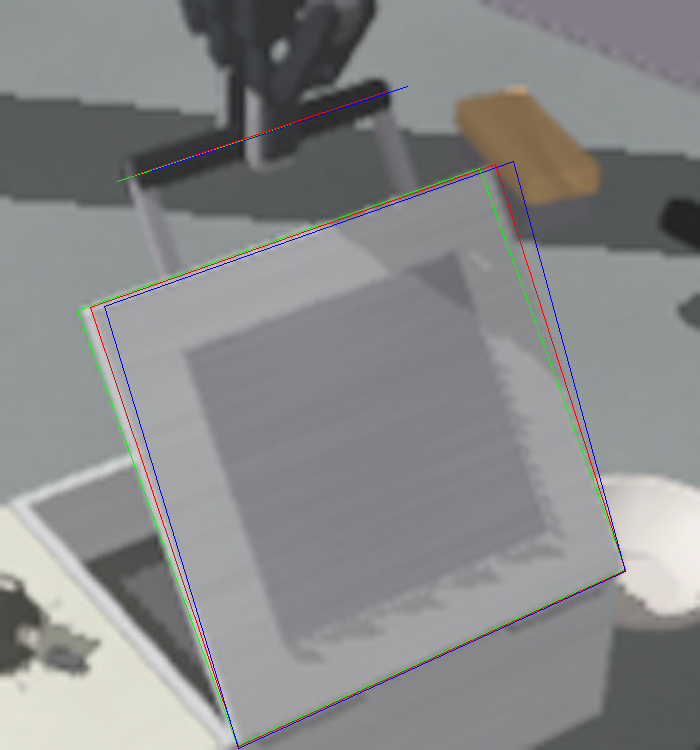

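The lid is at about 0.92 rad by the overlay, between the green and red outlines. The bar has rolled about 8 mm towards the fingertips but is still well between the pads. I go the last 0.12 rad, following the bar's true arc.

```bash
python3 -m inch '[[[0.05,0,-0.45,0.57,0,0,0],[0.05,0,-0.85,1.15,0,0,0],[0.05,0,-1.2,1.75,0,0,0],[0.05,0,-1.55,2.4,0,0,0],[0.05,0,-1.55,2.4,0,0,0]]]'; cat > la.py <<'E'
from h import *
p=np.load("pose.npy"); st(); o=readout.observe(); g=o["position"]+.155*R.from_quat(o["orientation"]).as_matrix()[:,1]
x=(g[0]-p[0])*np.cos(p[2])+(g[1]-p[1])*np.sin(p[2]); e=np.arccos((.095-x)/.23503); print("lid angle from x",round(e-.017,4),"bar below grasp mm",round((g[2]-.09-.23503*np.sin(e))*1000,1),"qvel",abs(o["qvel"]).max().round(4))
E
python3 la.py;python3 - <<'E'
from h import *
for n in ("scene","top"): cv2.imwrite(f"pics/h_{n}.png",imaging.capture(n)[:,:,::-1])
E
python3 lid.py pics/h_scene.png pics/hl.png 0.98 1.047 1.11
```

```text
time: 10.0
position: [0.6046, 0.0132, 0.4607]
orientation: [-0.447, 0.55, -0.549, 0.443]
force: [-5.6, 1.0, 1.1]
width: 0.014
t 10.0 q [ 0.003  0.341  1.392 -0.002  1.414  0.213] pos [0.6046 0.0132 0.4607] F [-5.6  1.   1.1] M [0.34 1.24 0.  ] w 0.014
tool x,y,z rows [[-0.208, -0.978, 0.003], [-0.006, -0.002, -1.0], [0.978, -0.208, -0.005]] grasp [0.6037 0.0129 0.3057]
lid angle from x 1.0475 bar below grasp mm 10.2 qvel 0.0266
```

View pics/hl.png

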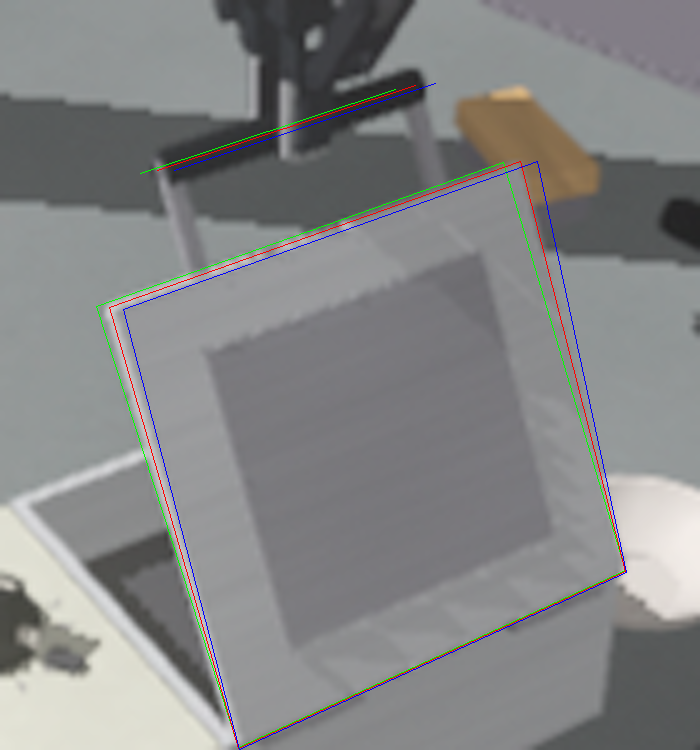

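The overlay matches best at 1.047 (red outline), which agrees with the kinematics at 1.048. I hold and check that it's steady.

```bash
python3 -m inch '[[[0.05,0,0,0,0,0,0],[0.05,0,0,0,0,0,0],[0.05,0,0,0,0,0,0],[0.05,0,0,0,0,0,0],[0.05,0,0,0,0,0,0]]]'; python3 la.py; python3 - <<'E'
from h import *
for n in ("scene","top"): cv2.imwrite(f"pics/i_{n}.png",imaging.capture(n)[:,:,::-1])
t0=cv2.imread("pics/top0.png");t1=cv2.imread("pics/i_top.png")
cv2.imwrite("pics/itop.png",t1)
a=cv2.resize(cv2.imread("pics/i_scene.png")[255:315,250:330],None,fx=5,fy=5,interpolation=cv2.INTER_CUBIC); b=cv2.resize(t1[190:250,350:430],None,fx=5,fy=5,interpolation=cv2.INTER_CUBIC); cv2.imwrite("pics/ik.png",cv2.hconcat([a,b]))
E
python3 la.py
```

```text
time: 10.6
position: [0.604, 0.0134, 0.4603]
orientation: [-0.447, 0.551, -0.549, 0.443]
force: [-4.0, 1.6, -1.0]
width: 0.0143
t 10.6 q [ 0.003  0.341  1.394 -0.002  1.414  0.213] pos [0.604  0.0134 0.4603] F [-4.   1.6 -1. ] M [ 0.36  0.94 -0.03] w 0.0143
tool x,y,z rows [[-0.208, -0.978, 0.003], [-0.007, -0.002, -1.0], [0.978, -0.208, -0.006]] grasp [0.6029 0.0131 0.3053]
lid angle from x 1.0436 bar below grasp mm 10.2 qvel 0.0012
t 10.7 q [ 0.003  0.341  1.394 -0.002  1.414  0.213] pos [0.604  0.0134 0.4603] F [-4.4  1.2 -1.6] M [0.33 0.95 0.03] w 0.0141
tool x,y,z rows [[-0.208, -0.978, 0.003], [-0.007, -0.002, -1.0], [0.978, -0.208, -0.006]] grasp [0.603  0.0131 0.3053]
lid angle from x 1.0436 bar below grasp mm 10.2 qvel 0.0012
```

View pics/itop.png

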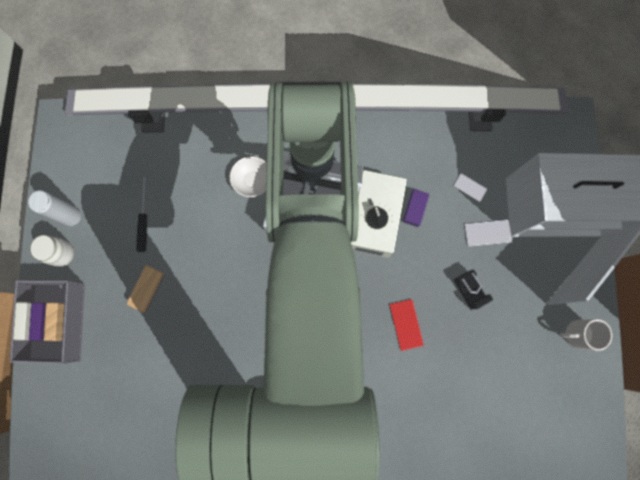

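View pics/ik.png

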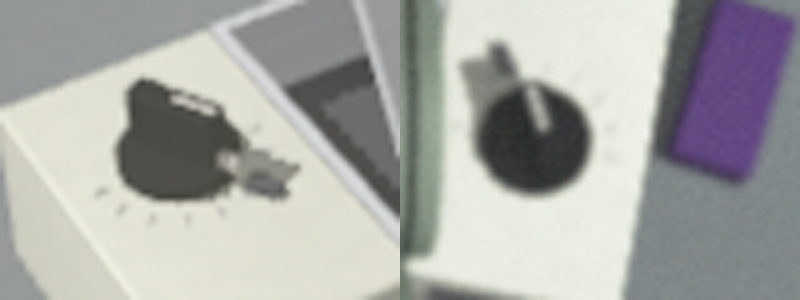

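View pics/i_scene.png

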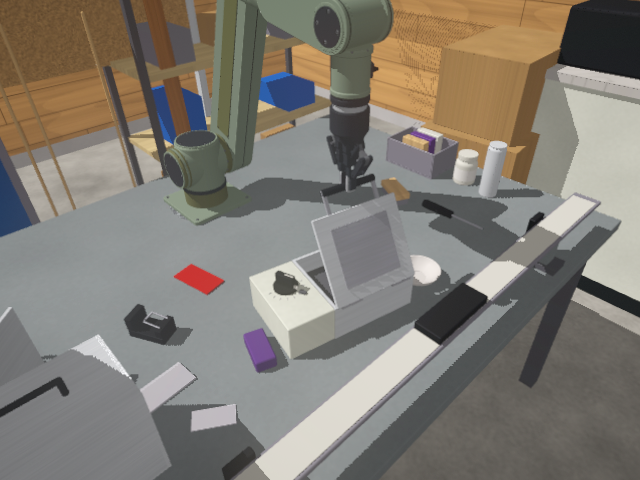

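The lid is held at about 1.044 rad and is not moving. The dial nose points at the tab, and the wax (416,206), dish (250,176), clamp (472,289) and the rest are at the same pixels as at the start.

```bash
python3 -c "
from plant import env
print(env.job_done())"
```

```text
the job is handed in; nothing more can be done
None
```

The dial is on the tab and the robot is holding the lid at 60 degrees. I handed the job in at about 10.7 s of the 64 s allowed; no verdict came back.

- **Dial:** I gripped the dial's finger bar and turned it 1.0 rad clockwise with the lid shut. The jaw angle put the pointer at 1.06 rad. The pictures put it at 0.95 (scene) and 1.00 (top), with the tab at 1.04 to 1.05. The worst of these disagrees with the tab by about 0.1 rad, inside the 0.14 rad limit.
- **Lid:** I gripped the handle bar with a 40 N grip and lifted along the hinge arc. The arm's position gives 1.044 rad (59.8 degrees), and the overlay on the picture fits about 1.05. The joints were still and the grip width steady at 14 mm, with about 5 N on the tool.
- **Loose things:** they showed no visible movement in the last pictures.
- **Not as planned:**
  - The bar rolled about 8 mm towards the fingertips during the lift. It ended about 10 mm ahead of the grasp point but still between the pads.
  - The force on the tool rose to about 16 N partway up and then eased.

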